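Put the capsule filler's change parts away in their storage blocks

TASK

The capsule filler has been stripped for a size change: put its four change parts away, each right way up and fully down in the white storage block whose recess has its shape and size. Lift the capsule plate straight up off its two dowels and keep it level all the way to its block; stand the flanged pipe ferrule, the small filling nozzle and the hexagon nut in theirs. Set every part down rather than dropping it, and leave the bottle and the beaker where they stand.

Things in the scene. Friction and masses are not known exactly. Their poses are not given: they have to be found in the camera images.
- capsule_plate: Loose steel plate 140 (x) x 76 x 10 mm, 0.32 kg. Black grip bar on its centre: 60 mm along x, 14 mm wide (y), 10 to 35 mm over the origin (centre of underside); pinch it across y. Starts level on a fixed bed 30 mm high; two 10 mm dowels, at x +-58 mm, fill its 11 mm holes and rise 16 mm over the bed: it binds if tilted or pulled sideways before it is 16 mm up. Same turned half round.
- ferrule: Loose stainless pipe ferrule standing upright on its flange, 57 mm high: flange 64 mm diameter and 6.5 mm thick at the foot, above it a plain open tube of 51 mm outer diameter, 3 mm wall; 0.22 kg. Grip it across the outside of the tube. Origin: centre of its underside, z up. It stands on a 3 mm rubber mat.
- nozzle: Loose stainless filling nozzle standing upright on its flange, 66 mm high: flange 34 mm diameter and 6 mm thick at the foot, then a 22 mm diameter cylinder from 9 to 45 mm height, then a cone narrowing to 12 mm at the top; 0.12 kg. Origin: centre of its underside, z up. It stands on the rubber mat (3 mm).
- hex_nut: Loose stainless hexagon union nut lying flat, 46 mm across flats (53 mm across corners), 32 mm high, with a threaded bore of about 30 mm; 0.3 kg. Origin: centre of its underside, z up; two opposite flats face along its +x and -x, the others every 60 degrees. Its turn does not matter in the block. It lies on the rubber mat (3 mm).
- plate_block: Fixed white plastic block 188 (x) x 122 (y) x 12 mm with a rectangular recess 156 (x) x 92 (y) mm, 5 mm deep, grey floor: the place of the capsule plate, plate x along block x (either way round). Origin: centre of its underside; recess floor 7 mm, rim 12 mm over the origin.
- ferrule_block: Fixed white plastic block 110 x 110 x 12 mm with a large round recess of 80 mm diameter, 5 mm deep, grey floor: the place of the ferrule. Origin: centre of its underside; recess floor 7 mm, rim 12 mm over the origin.
- nozzle_block: Fixed white plastic block 110 x 110 x 12 mm with a small round recess of 50 mm diameter, 5 mm deep, grey floor: the place of the nozzle. Origin: centre of its underside; recess floor 7 mm, rim 12 mm over the origin.
- nut_block: Fixed white plastic block 110 x 110 x 12 mm with a hexagonal recess 62 mm across flats, 5 mm deep, grey floor: the place of the hexagon nut, at any turn. Origin: centre of its underside; recess floor 7 mm, rim 12 mm over the origin.
- cleaner_bottle: Bystander: loose clear plastic bottle with grey cap, 60 mm diameter, 110 mm high, on the bench at the right. Origin: centre of its underside. Leave it alone.
- beaker: Bystander: loose open steel beaker, 76 mm diameter, 85 mm high, on the bench at the left. Origin: centre of its underside. Leave it alone.
Things that resemble listed ones, but are neither listed nor needed, are in the scene too. What is shaped like the hex_nut but orange is not meant.

How it is judged (in metres and radians):
At the end, for the whole second after the job is handed in: Each of the four parts stands in its own block: centre within 12 mm of the block's centre, underside on the recess floor (no more than 3 mm above it), upright within 0.1 rad, at rest; the capsule plate's x lies along its block's x within 0.15 rad (either way round). Nothing is held (horizontal distance between capsule_plate and plate_block below 0.012 m and z of capsule_plate in the frame of plate_block below 0.01 m and angle between each of capsule_plate, ferrule, nozzle, hex_nut's own z axis and vertical below 0.1 rad and linear speed of each of capsule_plate, ferrule, nozzle, hex_nut below 0.03 m/s and angular speed of each of capsule_plate, ferrule, nozzle, hex_nut below 0.3 rad/s and horizontal distance between ferrule and ferrule_block below 0.012 m and z of ferrule in the frame of ferrule_block below 0.01 m and horizontal distance between nozzle and nozzle_block below 0.012 m and z of nozzle in the frame of nozzle_block below 0.01 m and horizontal distance between hex_nut and nut_block below 0.012 m and z of hex_nut in the frame of nut_block below 0.01 m and angle between the x axis of capsule_plate and the x axis of plate_block, either way round below 0.15 rad); the robot touches nothing.
It fails at once if a part was dropped into its block (over 0.6 m/s within 30 mm of the recess floor) ((linear speed of capsule_plate above 0.6 m/s and horizontal distance between capsule_plate and plate_block below 0.04 m and z of capsule_plate in the frame of plate_block below 0.037 m) or (linear speed of ferrule above 0.6 m/s and horizontal distance between ferrule and ferrule_block below 0.04 m and z of ferrule in the frame of ferrule_block below 0.037 m) or (linear speed of nozzle above 0.6 m/s and horizontal distance between nozzle and nozzle_block below 0.04 m and z of nozzle in the frame of nozzle_block below 0.037 m) or (linear speed of hex_nut above 0.6 m/s and horizontal distance between hex_nut and nut_block below 0.04 m and z of hex_nut in the frame of nut_block below 0.037 m)).
It fails at once if the capsule plate was tilted more than 0.25 rad (angle between capsule_plate's own z axis and vertical above 0.25 rad).
It fails at once if the cleaner bottle was moved more than 25 mm or tipped (distance of cleaner_bottle from where it was at the start of the episode above 0.025 m or angle between cleaner_bottle's own z axis and vertical above 0.3 rad).
It fails at once if the beaker was moved more than 25 mm or tipped (distance of beaker from where it was at the start of the episode above 0.025 m or angle between beaker's own z axis and vertical above 0.3 rad).
It also fails if it takes over 115 s, if anything falls off the work surface, if the arm or the gripper's body presses on something with over 40 N, if the wrist force passes 120 N, or if a joint passes its speed limit or range.

ROBOT

A 6-joint arm with a two-finger parallel gripper is mounted at the origin on the work surface. World frame = base frame: x ahead of the robot, y to its left, z up, the work surface at z = 0. Lengths are in mm, angles in rad, forces in N, time in s.
With the tool pointing down it reaches from about 350 to 775 mm from the base axis. Payload 7.3 kg.
Tool frame: the origin (TCP) lies between the finger pads; the fingertips stand 22 mm ahead of it and the grasp point (between the pads) lies 3 mm ahead of it; z points along the fingers, x is the direction in which the jaws open and shut, and the axes are right-handed (so a half turn about z gives the same grasp; the last joint's range is limited). The gripper opens to 92 mm and grips with 3 to 60 N. Pads are 19 mm wide; open, the fingers measure 130 mm over their backs; the gripper's body (75 mm by 190 mm) begins 47 mm behind the grasp point.
Start: joints at [-1.261, 0.342, 1.524, -0, 1.275, -0.146], TCP at [231.118, -471.41, 248.741] pointing down, gripper open.
Joint ranges: [-2.53, 2.53], [-0.77, 2.02], [0.04, 2.7], [-1, 4.14], [0.28, 2.66], [-3.11, 3.11]. Speed limits (rad/s): [2.57, 2.57, 3.14, 3.14, 3.14, 3.14].

INTERFACE

Orientations are given as [roll, pitch, yaw] about the fixed x, y, z axes, in that order (R = Rz(yaw) Ry(pitch) Rx(roll)).
In Python, from plant import * gives the robot as it stands. The module is installed in compiled form; this text tells all that it offers.
- The arm moves only by the shell command python3 -m handwheel 'ROWS' [OPENING]. ROWS is a JSON object of lists of equal length, an entry for each row: "translation": the shift along the world's x, y, z in units of 15 cm (1.0 is 15 cm), a list of three; "twist": the turn about the world's z in units of 90 degrees (1.0 is 90 degrees). In form: {"translation": [[tx, ty, tz], ...], "twist": [twist, ...]}. A call has exactly 8 rows; each row shifts and turns the pose as measured when the row begins; what a row does not reach is not made up. A row lasts 1/8 s, in which the tool goes at most 62.5 mm and 10.7 degrees, less where a joint would pass 70% of its speed; a pose out of reach is approached as far as the arm can. A call with a number of a shift or a turn outside -1 to 1 is refused whole. A call with a gripper value outside its range is refused whole. OPENING is the closure in counts, from 0 (fully open) to 255 (shut), set as the call begins (- or left out, the last holds). The fingers move at their own pace and stop on an object; the grip force is fixed at half the most. Time passes only in rows, so rows that do not move let the fingers close, or fill a call up. It gives the time, the measured TCP pose, the force and the opening at its end, in the units of the state.
- get_obs(): the state, without advancing time (a new reading comes with each control period).
- capture(name): name is "scene" or "top" or "wrist"; returns a dict with "img" (384x512x3 uint8, red, green, blue), "vertical_fov" (degrees; the focal length in pixels is half the picture's height over the tangent of half this angle, whatever the lens; pixels are square), "cx", "cy" (the principal point, pixels), "world_from_camera" (4x4, takes a point from camera to world coordinates). Camera axes: x right, y up, looking along -z (the intrinsics and any distortion apply to the point x, -y, -z); pixel columns grow to the right and rows downward; lengths in mm; the calibration is good to about 2 mm. A picture is of the moment at which its call begins. There is no depth.
- close_job(): hands the job in, once; it reports no verdict.
Trained networks look in the newest picture that a camera, given by its name, has taken for a name from the list of things; names that differ only in an ending like _2 or _b are one class to them, and where a whole thing is asked for, a point or a joint stands for the part that bears it (a point fixed in the world has none). Each returns a list of dicts, best first, with "score" (0 to 1); they miss things now and then, are a little off and sometimes report something else, mostly with a low value. They report only what shows in the picture. A call takes as long as a camera call. They do not tell look-alikes from the thing itself.
- search_frame(camera, label): "position" ([x, y, z] in mm, in the coordinates of the camera as it stood for that picture, good to about 4 mm: the middle of the surface that is visible of it).
- spot_point(camera, label): "position" ([x, y, z] in mm, in the coordinates of the camera as it stood for that picture, good to about 4 mm: a listed point, or the origin of a listed thing).
The state is a dict: "time": time; "joint_positions": joint angles; "dq": joint speeds; "tau": joint torques, N m; "tool_pos": TCP position; "tcp_rot": TCP orientation; "contact_force": force on the tool from outside, world axes, zero at the start; "moment": the same for the moment, N m; "grip_width": finger opening in mm.
Only numpy, scipy, OpenCV 4.12 (cv2) and the standard library are available. Lean on these libraries where they do the work, as an engineer would, in place of code of your own. Each camera call takes 0.05 s, during which the arm holds its last target.

## Working session

There is one attempt and no reset: what is moved stays moved. The work goes in short steps, Python scripts to look and compute and a shell command to move; the robot and the scene stay as the last step left them, time stands still between calls to the robot, and variables do not carry over. Pictures are saved under pics/ and viewed, and the job is handed in when it is done.

```bash
mkdir -p pics; cat > h.py <<'E'
from plant import *
import numpy as np, cv2
def snap(n,f):
    c=capture(n); cv2.imwrite('pics/'+f,c['img'][:,:,::-1]); return c
def w(c,p):
    return (c['world_from_camera']@np.r_[p,1])[:3]
def px(c,P):
    f=192/np.tan(np.radians(c['vertical_fov'])/2)
    q=np.linalg.inv(c['world_from_camera'])@np.r_[P,1]
    return c['cx']+f*q[0]/-q[2], c['cy']+f*q[1]/q[2]
def ray(c,u,v,z):
    f=192/np.tan(np.radians(c['vertical_fov'])/2)
    d=np.array([(u-c['cx'])/f,-(v-c['cy'])/f,-1]); M=c['world_from_camera']
    d=M[:3,:3]@d;o=M[:3,3]; return o+d*(z-o[2])/d[2]
E
python3 - <<'E'
from h import *
L="capsule_plate ferrule nozzle hex_nut plate_block ferrule_block nozzle_block nut_block cleaner_bottle beaker".split()
print(get_obs())
for n in ["top","scene"]:
    c=snap(n,n+'0.png'); print(n,c['vertical_fov'],c['cx'],c['cy'],c['world_from_camera'].round(3).tolist(),[k for k in c])
    for l in L:
        for r in spot_point(n,l):
            p=w(c,r['position']); print(l,round(r['score'],2),p.round(),np.round(px(c,p)))
E
```

```text
{'time': 0.0, 'joint_positions': array([-1.26100147e+00,  3.42731955e-01,  1.52502490e+00,  3.03599148e-06,
        1.27541027e+00, -1.46011182e-01]), 'dq': array([-8.43804000e-04,  8.47069486e-04,  5.19385087e-04,  9.61968054e-05,
       -1.26752318e-03, -7.09475251e-04]), 'tau': array([-7.00227656e-05, -4.31240273e+01, -2.44217902e+01,  7.16973888e-02,
        5.60603582e-02, -1.47910087e-04]), 'tool_pos': array([ 230.99600941, -471.02704569,  248.03740347]), 'tcp_rot': array([-3.14136071e+00,  1.55729269e-03, -1.11499099e+00]), 'contact_force': array([ 0.15285281, -0.05384531,  0.64449009]), 'moment': array([ 0.02355527, -0.01672332, -0.04284668]), 'grip_width': 91.96693598636797}
top 52.921288619002894 248.80130814925317 195.24838783761817 [[0.026, 0.987, -0.16, 391.675], [-0.999, 0.029, 0.015, 17.379], [0.019, 0.16, 0.987, 948.009], [0.0, 0.0, 0.0, 1.0]] ['img', 'vertical_fov', 'cx', 'cy', 'world_from_camera']
capsule_plate 0.86 [410. 328.  30.] [109. 246.]
capsule_plate 0.18 [627.   8.   7.] [248. 163.]
ferrule 0.62 [438. 141.   0.] [191. 237.]
nozzle 0.58 [ 451. -136.    8.] [
[... 595 characters left out ...]
-0.014, 0.811, 0.585, 642.67], [0.0, 0.0, 0.0, 1.0]] ['img', 'vertical_fov', 'cx', 'cy', 'world_from_camera']
capsule_plate 0.72 [413. 323.  26.] [293. 129.]
ferrule 0.7 [440. 140.  -2.] [258. 171.]
nozzle 0.62 [ 459. -134.    5.] [180. 230.]
nozzle 0.41 [ 621. -144.    3.] [236. 269.]
hex_nut 0.92 [ 303. -155.   -1.] [125. 208.]
hex_nut 0.9 [ 764. -127.   -2.] [304. 303.]
hex_nut 0.88 [457.  10.   3.] [227. 197.]
plate_block 0.7 [ 416. -323.   -1.] [ 90. 275.]
ferrule_block 0.55 [620. 145.  -4.] [320. 198.]
nozzle_block 0.88 [ 621. -143.   -0.] [236. 270.]
nut_block 0.79 [635.   8.  -1.] [290. 231.]
cleaner_bottle 0.71 [ 643. -288.   -0.] [188. 326.]
beaker 0.71 [649. 309.  -3.] [368. 170.]
```

View pics/top0.png

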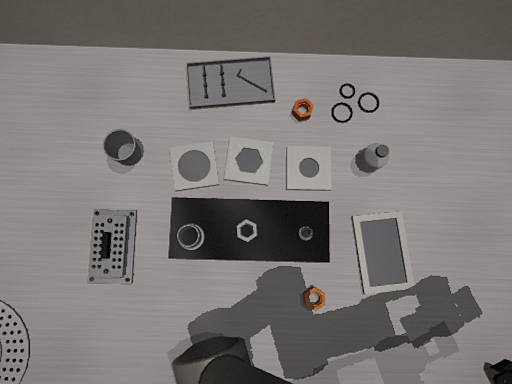

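View pics/scene0.png

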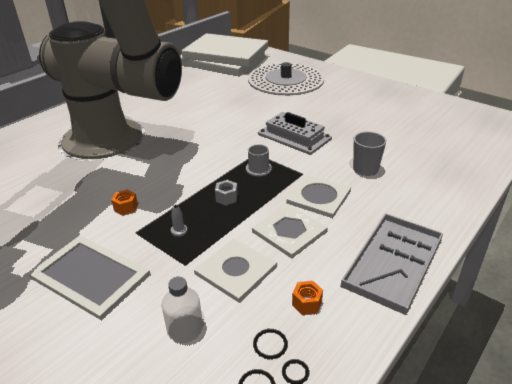

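```bash
python3 - <<'E'
import cv2
a=cv2.imread('pics/top0.png')
cv2.imwrite('pics/c0.png',cv2.resize(a[90:320,80:330],None,fx=3,fy=2.6,interpolation=cv2.INTER_CUBIC))
cv2.imwrite('pics/c1.png',cv2.resize(a[190:300,60:160],None,fx=5,fy=5,interpolation=cv2.INTER_CUBIC))
cv2.imwrite('pics/c2.png',cv2.resize(a[200:300,330:430],None,fx=5,fy=5,interpolation=cv2.INTER_CUBIC))
E
```

```text
(no output)
```

View pics/c0.png

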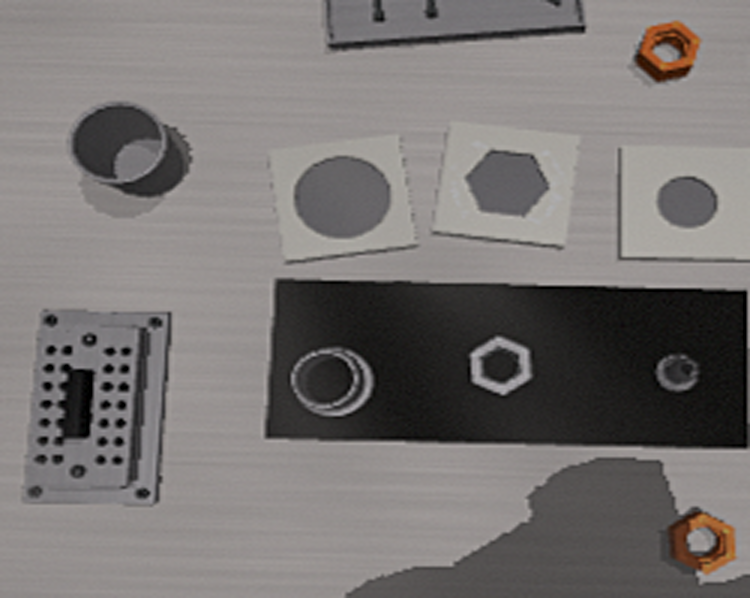

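View pics/c1.png

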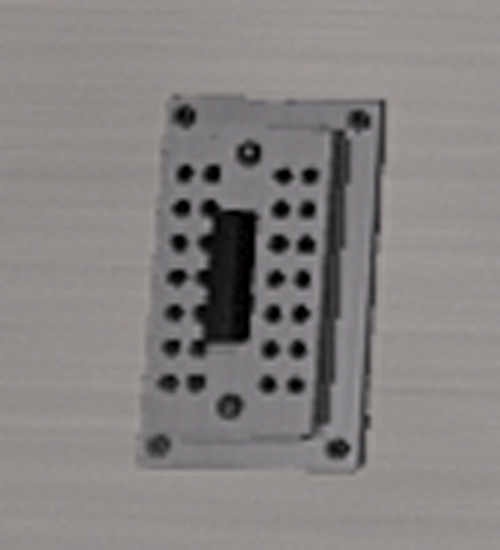

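View pics/c2.png

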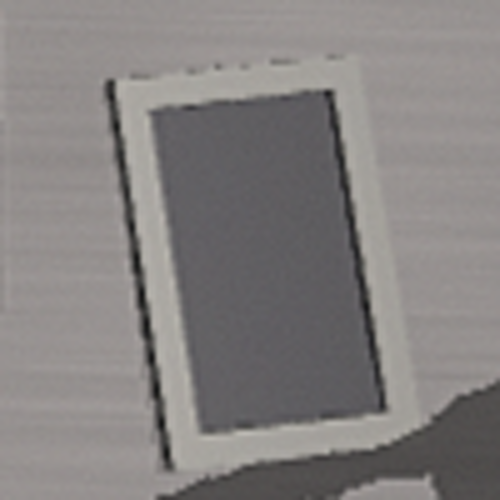

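The steel nut at top-picture pixel (247,231) is the hex_nut. The orange ones at (303,109) and (314,298) are decoys. The capsule plate is the rectangular one at (109,246), not the perforated disc at (10,345). The recesses are round large (194,166), hexagon (249,160), round small (309,168) and rectangular (383,252). Next I'll measure them precisely.

```bash
python3 - <<'E'
from h import *
c=capture('top');img=c['img'];g=cv2.cvtColor(img,cv2.COLOR_RGB2GRAY)
# dowels
a,b=ray(c,109.6,220.4,46),ray(c,105.8,271.2,46)
print('plate',(a+b)/2,a-b,np.linalg.norm(a-b),np.degrees(np.arctan2(*(a-b)[1::-1])))
# recess: gray blob in white
hsv=cv2.cvtColor(img,cv2.COLOR_RGB2HSV)
print([ (g[y,x],img[y,x].tolist()) for x,y in [(194,166),(178,150),(249,160),(235,148),(309,168),(295,155),(383,252),(359,230),(340,200)]])
for n,(u,v),r in [('ferrule',(194,166),30),('nut',(249,160),26),('nozzle',(309,168),26),('plateb',(383,252),45)]:
    f=np.zeros((386,514),np.uint8); gg=cv2.GaussianBlur(g,(3,3),0)
    _,_,m,_=cv2.floodFill(gg.copy(),f,(u,v),255,18,18,4|cv2.FLOODFILL_MASK_ONLY|cv2.FLOODFILL_FIXED_RANGE|(255<<8))
    ys,xs=np.nonzero(f[1:-1,1:-1])
    P=np.array([ray(c,x,y,7)[:2] for x,y in zip(xs,ys)],np.float32)
    R=cv2.minAreaRect(P);print(n,'rect',np.round(R[0],1),np.round(R[1],1),round(R[2],1),'mean',P.mean(0).round(1),len(P))
for n in ['scene']:
    s=capture(n)
E
```

```text
plate [411.18300338 325.91953293  46.        ] [116.12785322   1.08549791   0.        ] 116.1329264222406 0.5355531493736623
[(np.uint8(99), [100, 98, 101]), (np.uint8(158), [160, 158, 153]), (np.uint8(96), [96, 95, 99]), (np.uint8(162), [165, 162, 158]), (np.uint8(96), [98, 95, 98]), (np.uint8(163), [167, 162, 156]), (np.uint8(95), [95, 94, 98]), (np.uint8(168), [171, 167, 162]), (np.uint8(145), [149, 143, 142])]
ferrule rect [617.  143.4] [76.9 77.5] 1.8 mean [616.4 143.2] 785
nut rect [634.8   5.4] [66.4 59.9] 83.4 mean [634.8   5.8] 488
nozzle rect [ 620.6 -145.7] [46.6 45.3] 0.3 mean [ 620.4 -145.4] 292
plateb rect [ 416.1 -327.2] [156.8  90.8] 7.7 mean [ 414.9 -325.9] 2330
```

```bash
python3 - <<'E'
from h import *
c=capture('top');img=c['img']
K=cv2.resize(img[215:255,170:330],None,fx=5,fy=5,interpolation=cv2.INTER_CUBIC)
o=K.copy()
for n,P,z,r in [('f',(439,140),60,25.5),('f2',(439,140),9.5,32),('n',(453,5),35,26.5),('z',(453,-136),9,17)]:
    pts=[px(c,(P[0]+r*np.cos(t),P[1]+r*np.sin(t),z)) for t in np.linspace(0,6.28,60)]
    for u,v in pts: cv2.circle(o,(int((u-170+.5)*5),int((v-215+.5)*5)),1,(255,0,0),-1)
cv2.imwrite('pics/k.png',np.vstack([K,o])[:,:,::-1])
E
```

```text
(no output)
```

View pics/k.png

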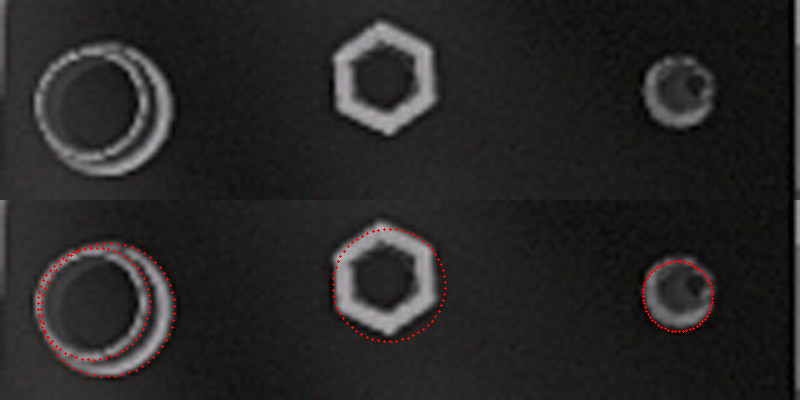

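```bash
python3 -m handwheel '{"translation": [[0.186,0.279,-0.04],[0.186,0.279,-0.04],[0.186,0.279,-0.04],[0.186,0.279,-0.04],[0.186,0.279,-0.04],[0.186,0.279,-0.04],[0.186,0.279,-0.04],[0.186,0.279,-0.04]], "twist": [-0.031,-0.031,-0.031,-0.031,-0.031,-0.031,-0.031,-0.031]}' 0
python3 - <<'E'
from h import *
c=snap('wrist','w1.png'); o=get_obs(); print(o['tool_pos'],o['tcp_rot'],c['world_from_camera'].round(2).tolist())
for l in ['nozzle','hex_nut','ferrule','nozzle_block','nut_block']:
    for r in spot_point('wrist',l):
        p=w(c,r['position']); print(l,round(r['score'],2),p.round(),np.round(px(c,p)))
E
```

```text
time: 2.25
tool_pos: [458.7, -129.6, 200.4]
tcp_rot: [-3.139, -0.005, -1.525]
contact_force: [0.8, -0.5, -0.2]
grip_width: 92.2
[ 460.72885886 -124.89727472  199.76211244] [-3.13801144e+00 -1.68131507e-03 -1.52466210e+00] [[0.05, 0.96, 0.26, 528.96], [-1.0, 0.04, 0.02, -125.61], [0.01, -0.27, 0.96, 336.66], [0.0, 0.0, 0.0, 1.0]]
nozzle 0.92 [ 456. -137.    3.] [264. 169.]
hex_nut 0.83 [456.  11.   2.] [127. 163.]
hex_nut 0.78 [ 304. -158.   -2.] [274. 290.]
ferrule 0.72 [432. 144.   0.] [  7. 178.]
nozzle_block 0.8 [ 618. -144.    2.] [280.   3.]
```

View pics/w1.png

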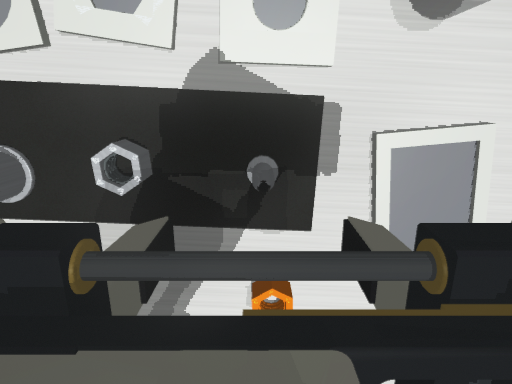

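```bash
cat >> h.py <<'E'
def over(cam,items,box,k,name):
    c=capture(cam);x0,y0,x1,y1=box
    K=cv2.resize(c['img'][y0:y1,x0:x1],None,fx=k,fy=k,interpolation=cv2.INTER_CUBIC)
    for P,z,r in items:
        for t in np.linspace(0,6.28,70):
            u,v=px(c,(P[0]+r*np.cos(t),P[1]+r*np.sin(t),z))
            cv2.circle(K,(int((u-x0+.5)*k),int((v-y0+.5)*k)),1,(255,0,0),-1)
    cv2.imwrite('pics/'+name,K[:,:,::-1]); return c
E
python3 - <<'E'
from h import *
print(get_obs()['tool_pos'])
c=over('wrist',[((454,-136),9,17),((454,-136),69,6),((456.5,7.5),35,26.5),((456.5,7.5),3,26.5),((620.5,-145.5),12,25)],(80,0,340,200),3,'w2.png')
E
```

```text
[ 457.4782164  -131.72258532  200.50152123]
```

View pics/w2.png

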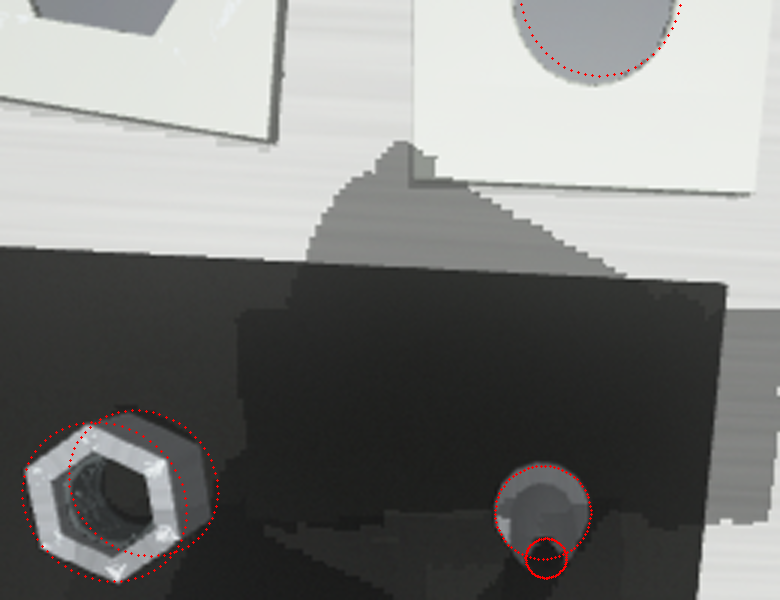

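```bash
python3 -m handwheel '{"translation": [[-0.016,-0.026,-0.1],[0,0,-0.2],[0,0,-0.2],[0,0,-0.2],[0,0,-0.2],[0,0,-0.08],[0,0,0],[0,0,0]], "twist": [0,0,0,0,0,0,0,0]}' 0
```

```text
time: 3.6
tool_pos: [453.5, -146.0, 53.4]
tcp_rot: [-3.132, -0.01, -1.54]
contact_force: [0.3, 0.6, -0.3]
grip_width: 91.9
```

```bash
python3 -m handwheel '{"translation": [[0.01,0.067,0],[0,0,0],[0,0,0],[0,0,-0.05],[0,0,-0.05],[0,0,0],[0,0,0],[0,0,0]], "twist": [0,0,0,0,0,0,0,0]}' 0
```

```text
time: 4.6
tool_pos: [456.1, -135.5, 39.1]
tcp_rot: [-3.129, -0.011, -1.539]
contact_force: [0.5, -0.4, 0.1]
grip_width: 92.0
```

```bash
python3 -m handwheel '{"translation": [[0,0,0],[0,0,0],[0,0,0],[0,0,0],[0,0,0],[0,0,0],[0,0,0.03],[0,0,0.1]], "twist": [0,0,0,0,0,0,0,0]}' 255
```

```text
time: 5.6
tool_pos: [455.6, -135.3, 58.8]
tcp_rot: [-3.131, -0.011, -1.539]
contact_force: [0.9, 0.5, -0.6]
grip_width: 21.1
```

```bash
python3 -m handwheel '{"translation": [[0,0,0.14],[0.1,-0.01,0.1],[0.24,-0.01,0],[0.3,-0.02,0],[0.27,-0.02,0],[0.15,0,0],[0,0,0],[0,0,0]], "twist": [0,0,0,0,0,0,0,0]}'
python3 - <<'E'
from h import *
snap('wrist','w3.png')
E
```

```text
time: 6.6
tool_pos: [617.0, -143.7, 97.4]
tcp_rot: [-3.133, -0.01, -1.539]
contact_force: [-0.1, 0.0, -0.9]
grip_width: 21.0
```

View pics/w3.png

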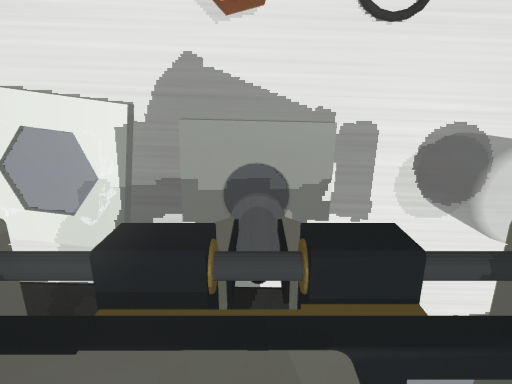

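```bash
python3 - <<'E'
from h import *
o=get_obs();print(o['tool_pos'])
over('wrist',[((619.5,-144.5),12,25),((635,6),12,31)],(0,90,340,230),2,'w4.png')
E
```

```text
[ 616.93375848 -143.77807375   97.52488683]
```

View pics/w4.png

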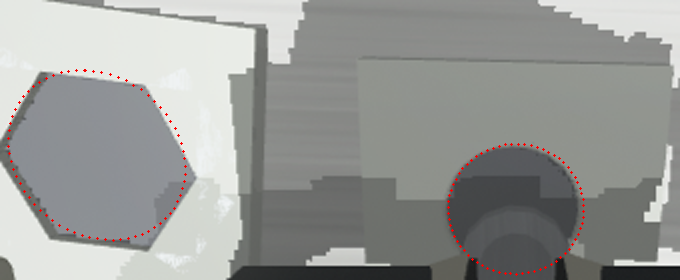

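```bash
python3 -m handwheel '{"translation": [[0.015,0,0],[0,0,-0.1],[0,0,-0.1],[0,0,-0.08],[0,0,-0.04],[0,0,-0.02],[0,0,0],[0,0,0]], "twist": [0,0,0,0,0,0,0,0]}'
```

```text
time: 7.7
tool_pos: [619.6, -144.3, 51.7]
tcp_rot: [-3.127, -0.012, -1.54]
contact_force: [-0.6, -0.6, 1.1]
grip_width: 20.7
```

```bash
python3 -m handwheel '{"translation": [[0,0,-0.03],[0,0,-0.02],[0,0,-0.008],[0,0,-0.004],[0,0,0],[0,0,0],[0,0,0],[0,0,0]], "twist": [0,0,0,0,0,0,0,0]}'
```

```text
time: 8.7
tool_pos: [620.1, -144.2, 51.1]
tcp_rot: [-3.124, -0.014, -1.54]
contact_force: [-2.0, 1.0, 5.9]
grip_width: 21.1
```

```bash
python3 - <<'E'
from h import *
print(get_obs()['contact_force'])
over('scene',[((620,-144.5),12,25)],(170,200,300,320),5,'s4.png')
over('wrist',[((620,-144.5),12,25)],(120,60,380,300),3,'w5.png')
E
```

```text
[-2.01153534  0.98514802  5.92548552]
```

View pics/s4.png

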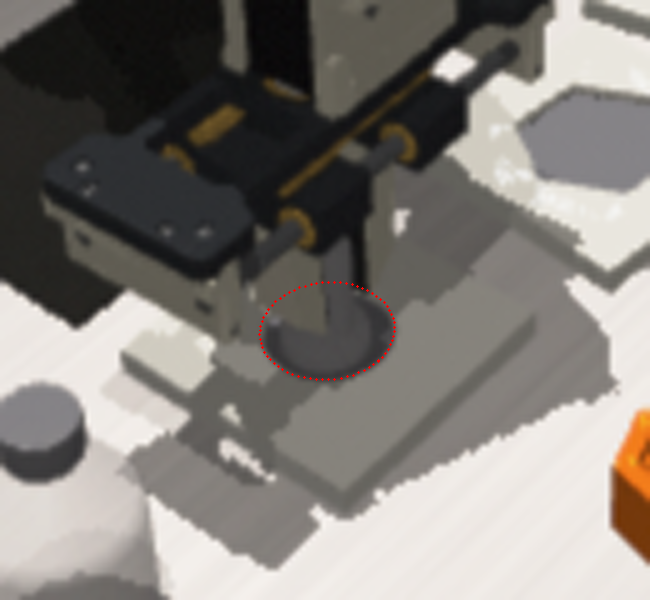

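View pics/w5.png

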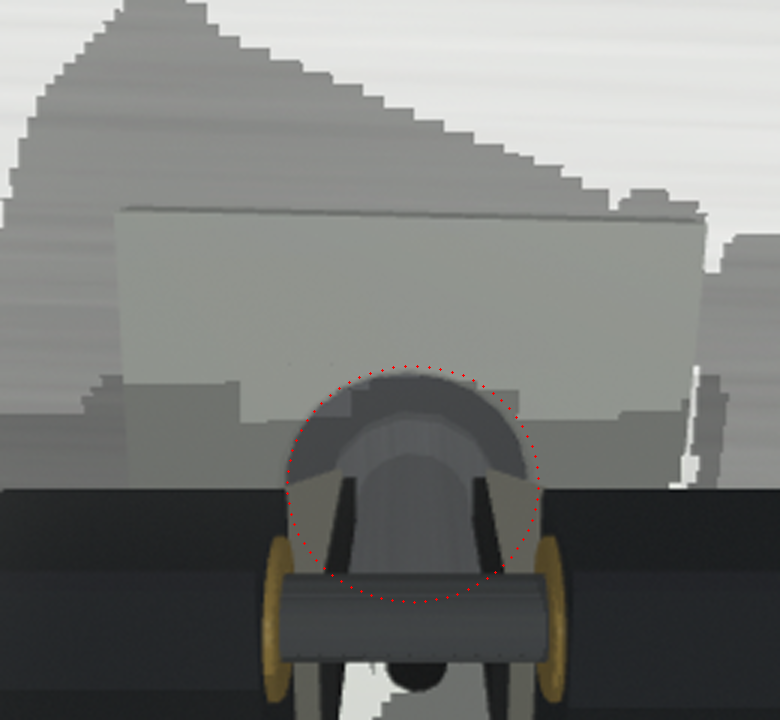

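```bash
python3 - <<'E'
from h import *
for n,b in [('wrist',(180,150,340,290)),('scene',(200,230,270,285))]:
  k=4 if n=='wrist' else 8
  for z in (13,21):
    over(n,[((620,-144.5),z,17),((620,-144.5),z-6,17),((620,-144.5),12,25)],b,k,f'{n}_{z}.png')
  a=cv2.imread(f'pics/{n}_13.png');d=cv2.imread(f'pics/{n}_21.png')
  cv2.imwrite(f'pics/{n}_h.png',cv2.resize(np.hstack([a,d]),(800,int(800*a.shape[0]/a.shape[1]/2))))
E
```

```text
(no output)
```

View pics/wrist_h.png

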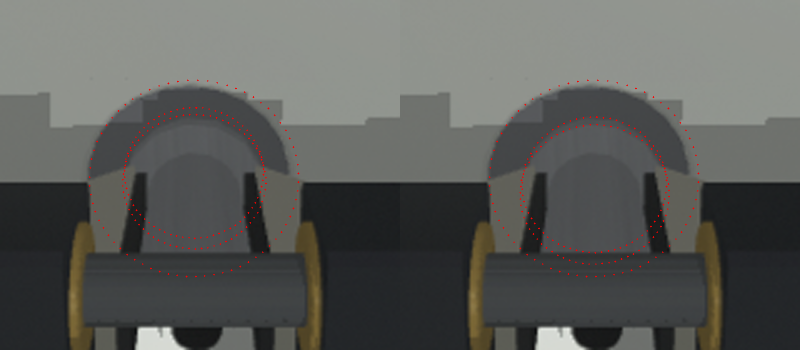

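View pics/scene_h.png

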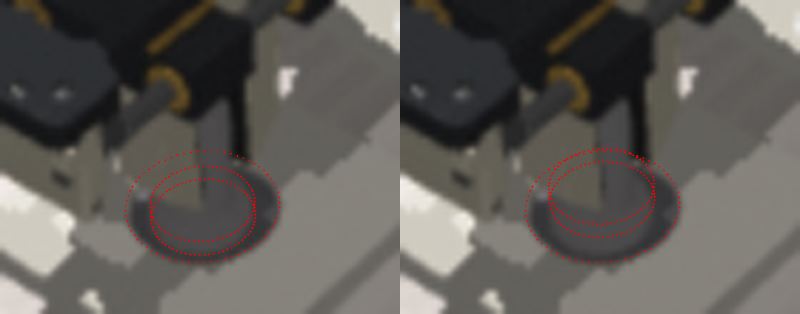

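```bash
python3 -m handwheel '{"translation": [[0,0,0],[0,0,0],[0,0,0],[0,0,0],[0,0,0.05],[0,0,0.2],[0,0,0.3],[0,0,0.25]], "twist": [0,0,0,0,0,0,0,0]}' 0
python3 - <<'E'
from h import *
print(get_obs()['tool_pos'])
over('wrist',[((620,-144.5),73,6),((620,-144.5),13,17),((620,-144.5),12,25)],(150,100,350,300),3,'w6.png')
E
```

```text
time: 10.0
tool_pos: [617.6, -143.5, 169.9]
tcp_rot: [-3.132, -0.01, -1.54]
contact_force: [1.2, -0.5, -0.2]
grip_width: 91.2
[ 617.62480924 -143.45203464  169.93981365]
```

View pics/w6.png

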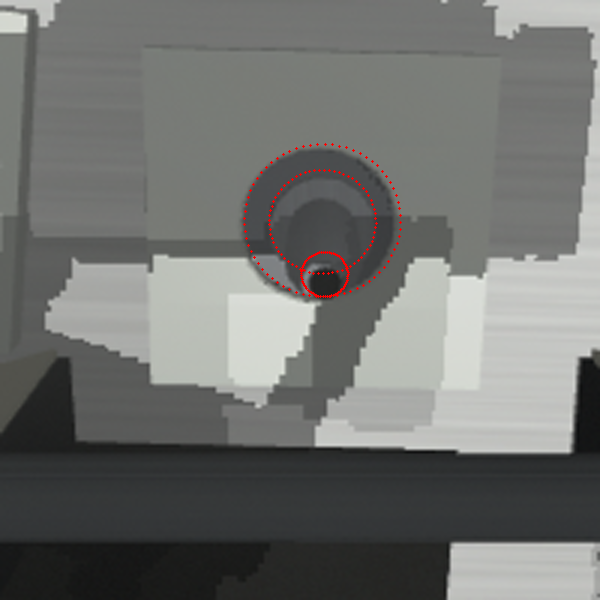

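```bash
python3 -m handwheel '{"translation": [[-0.1,0.1,0],[-0.2,0.18,0],[-0.2,0.18,0],[-0.2,0.18,0],[-0.2,0.18,0],[-0.15,0.16,0],[0,0,0],[0,0,0]], "twist": [0,0,0,0,0,0,0,0]}'
python3 - <<'E'
from h import *
print(get_obs()['tool_pos'])
snap('wrist','w7a.png')
over('wrist',[((456.5,7.5),35,26.5),((456.5,7.5),3,26.5)],(180,100,340,230),5,'w7.png')
E
```

```text
time: 11.05
tool_pos: [459.3, 5.7, 181.6]
tcp_rot: [-3.112, -0.017, -1.541]
contact_force: [-0.2, 0.4, 0.4]
grip_width: 92.0
[459.27903907   5.67492772 181.64727774]
```

View pics/w7.png

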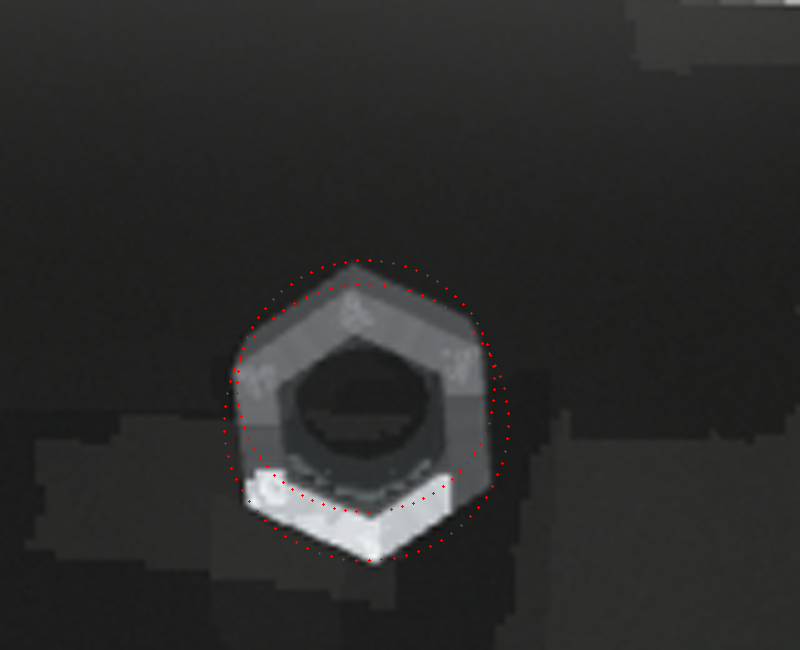

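```bash
python3 - <<'E'
from h import *
c=capture('wrist')
V=np.array([(353,289),(485,345),(490,487),(373,562),(247,505),(233,372)])
P=np.array([ray(c,180+u/5-.5,100+v/5-.5,35)[:2] for u,v in V]);print(P.mean(0).round(1))
for i in range(3):
    d=P[i]-P[i+3];print(np.linalg.norm(d).round(1),np.degrees(np.arctan2(d[1],d[0])).round(1))
o=get_obs();print(o['tool_pos'],o['tcp_rot'],o['joint_positions'],c['world_from_camera'].round(3).tolist())
E
```

```text
[456.    7.9]
52.5 5.5
53.9 -53.9
52.7 -113.3
[459.23356145   5.3622673  181.14777875] [-3.11268285 -0.01678943 -1.54156038] [-0.1479903   0.2807548   1.82068706 -0.01349954  1.00877305  1.40034212] [[0.03, 0.971, 0.239, 525.913], [-0.999, 0.025, 0.024, 9.76], [0.017, -0.24, 0.971, 319.403], [0.0, 0.0, 0.0, 1.0]]
```

```bash
python3 -m handwheel '{"translation": [[-0.022,0.018,0],[0,0,-0.1],[0,0,-0.2],[0,0,-0.2],[0,0,-0.18],[0,0,-0.1],[0,0,0],[0,0,0]], "twist": [0.048,0,0,0,0,0,0,0]}' 0
```

```text
time: 12.2
tool_pos: [460.6, 3.5, 60.4]
tcp_rot: [-3.11, -0.018, -1.47]
contact_force: [-0.5, -0.5, 0.2]
grip_width: 92.0
```

```bash
python3 -m handwheel '{"translation": [[-0.03,0.03,0],[0,0,0],[0,0,-0.06],[0,0,-0.06],[0,0,-0.05],[0,0,0],[0,0,0],[0,0,0]], "twist": [0,0,0,0,0,0,0,0]}' 0
```

```text
time: 13.2
tool_pos: [456.8, 8.2, 34.5]
tcp_rot: [-3.107, -0.019, -1.47]
contact_force: [0.5, -0.0, 0.2]
grip_width: 91.7
```

```bash
python3 -m handwheel '{"translation": [[0,0,0],[0,0,0],[0,0,0],[0,0,0],[0,0,0],[0,0,0],[0,0,0.03],[0,0,0.06]], "twist": [0,0,0,0,0,0,0,0]}' 255
```

```text
time: 14.2
tool_pos: [456.0, 8.3, 48.1]
tcp_rot: [-3.109, -0.018, -1.47]
contact_force: [0.2, 0.7, -2.9]
grip_width: 45.9
```

```bash
python3 -m handwheel '{"translation": [[0,0,0.14],[0.1,0,0.15],[0.24,0,0],[0.3,0,0],[0.3,0,0],[0.2,0,0],[0,0,0],[0,0,0]], "twist": [0,0,0,0,0,0,0,0]}'
python3 - <<'E'
from h import *
print(get_obs()['tool_pos'])
over('wrist',[((634.5,7),12,31),((634.5,7),12,35.8)],(130,90,380,290),3,'w8.png')
E
```

```text
time: 15.2
tool_pos: [628.7, 8.9, 96.0]
tcp_rot: [-3.113, -0.017, -1.47]
contact_force: [-1.0, 0.1, -3.4]
grip_width: 45.5
[628.72849929   8.85979531  96.00739992]
```

View pics/w8.png

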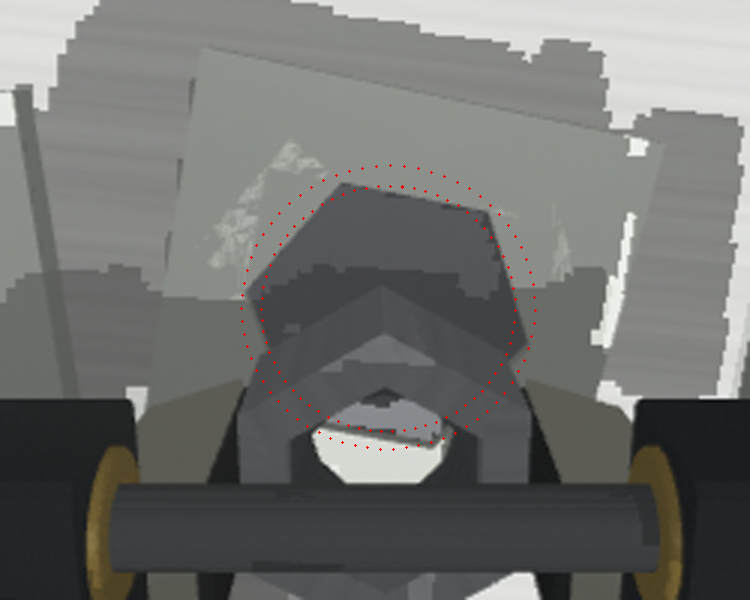

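```bash
python3 -m handwheel '{"translation": [[0.03,-0.01,0],[0,0,0],[0,0,-0.1],[0,0,-0.1],[0,0,-0.08],[0,0,-0.04],[0,0,0],[0,0,0]], "twist": [0.1,0.1,0,0,0,0,0,0]}'
```

```text
time: 16.25
tool_pos: [628.8, 7.7, 44.2]
tcp_rot: [-3.117, -0.015, -1.155]
contact_force: [-0.2, 0.7, -3.6]
grip_width: 45.8
```

```bash
python3 -m handwheel '{"translation": [[0.03,-0.004,0],[0,0,0],[0,0,-0.02],[0,0,-0.015],[0,0,-0.01],[0,0,0],[0,0,0],[0,0,0]], "twist": [0,0,0,0,0,0,0,0]}'
```

```text
time: 17.25
tool_pos: [634.5, 6.9, 39.1]
tcp_rot: [-3.115, -0.016, -1.155]
contact_force: [-0.0, 0.6, -1.1]
grip_width: 45.9
```

```bash
python3 -m handwheel '{"translation": [[-0.008,0,-0.01],[0,0,-0.008],[0,0,0],[0,0,0],[0,0,0],[0,0,0],[0,0,0],[0,0,0]], "twist": [0,0,0,0,0,0,0,0]}'
python3 - <<'E'
from h import *
over('scene',[((633,7),12,31)],(240,180,340,260),7,'s9.png')
E
```

```text
time: 18.25
tool_pos: [634.4, 6.9, 39.1]
tcp_rot: [-3.111, -0.018, -1.156]
contact_force: [-1.7, -0.6, -0.3]
grip_width: 45.7
```

View pics/s9.png

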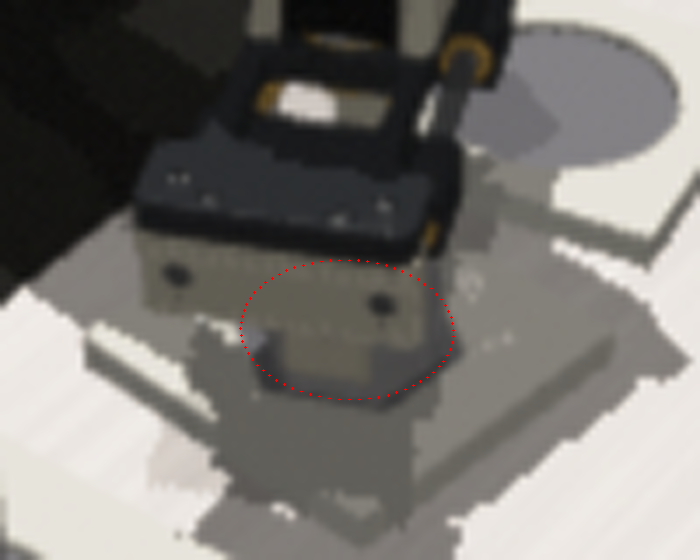

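```bash
python3 -m handwheel '{"translation": [[0,0,0],[0,0,0],[0,0,0],[0,0,0],[0,0,0.05],[0,0,0.2],[0,0,0.3],[0,0,0.25]], "twist": [0,0,0,0,0,0,0,0]}' 0
python3 - <<'E'
from h import *
over('wrist',[((633,7),39,26.5),((633,7),7,26.5),((633,7),12,31)],(150,100,350,300),3,'w10.png')
E
```

```text
time: 19.3
tool_pos: [633.1, 7.0, 160.6]
tcp_rot: [-3.115, -0.016, -1.156]
contact_force: [1.0, 0.1, -0.8]
grip_width: 91.6
```

View pics/w10.png

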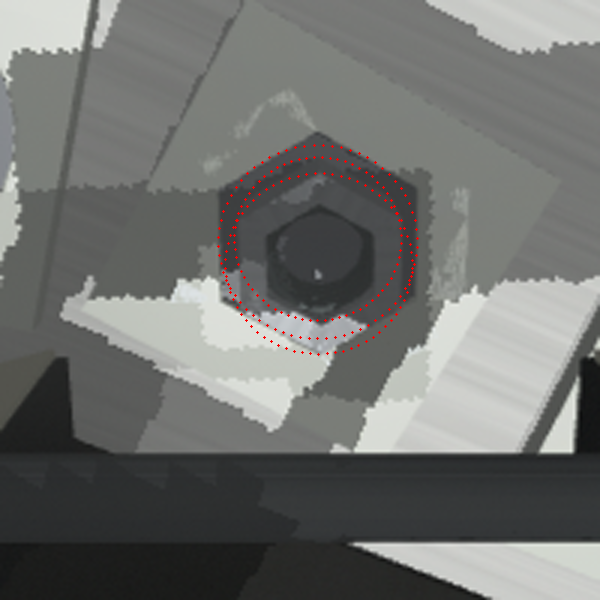

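```bash
python3 -m handwheel '{"translation": [[-0.1,0.08,0],[-0.22,0.15,0.02],[-0.25,0.17,0.02],[-0.25,0.17,0.02],[-0.25,0.17,0],[-0.18,0.12,0],[0,0,0],[0,0,0]], "twist": [-0.044,-0.044,-0.044,-0.044,-0.044,-0.044,0,0]}'
python3 - <<'E'
from h import *
print(get_obs()['tool_pos'])
over('wrist',[((440,141.5),60,25.5),((440,141.5),9.5,32)],(150,80,380,300),3,'w11.png')
E
```

```text
time: 20.35
tool_pos: [444.5, 138.3, 181.5]
tcp_rot: [-3.095, -0.022, -1.584]
contact_force: [0.5, -0.6, 0.1]
grip_width: 91.7
[444.46066798 138.28337581 181.54966426]
```

View pics/w11.png

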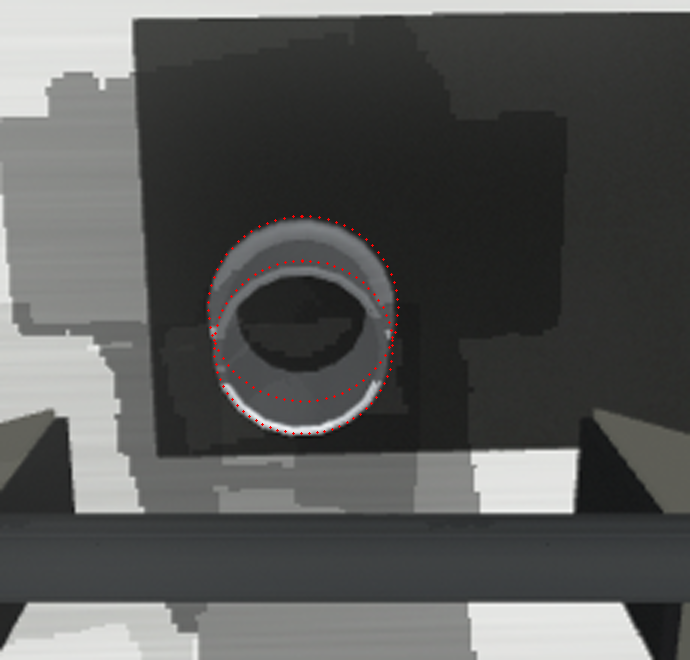

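```bash
python3 -m handwheel '{"translation": [[-0.05,0.04,0],[0,0,-0.1],[0,0,-0.15],[0,0,-0.2],[0,0,-0.15],[0,0,-0.1],[0,0,0],[0,0,0]], "twist": [0,0,0,0,0,0,0,0]}' 0
```

```text
time: 21.4
tool_pos: [439.1, 143.1, 73.4]
tcp_rot: [-3.094, -0.021, -1.589]
contact_force: [-0.7, 0.2, 0.7]
grip_width: 91.7
```

```bash
python3 -m handwheel '{"translation": [[0.006,-0.006,-0.04],[0,0,-0.06],[0,0,-0.06],[0,0,-0.05],[0,0,-0.03],[0,0,0],[0,0,0],[0,0,0]], "twist": [0,0,0,0,0,0,0,0]}' 0
```

```text
time: 22.4
tool_pos: [441.0, 142.3, 36.2]
tcp_rot: [-3.091, -0.021, -1.589]
contact_force: [0.4, 0.2, 0.2]
grip_width: 91.8
```

```bash
python3 -m handwheel '{"translation": [[0,0,0],[0,0,0],[0,0,0],[0,0,0],[0,0,0],[0,0,0],[0,0,0.03],[0,0,0.08]], "twist": [0,0,0,0,0,0,0,0]}' 255
```

```text
time: 23.4
tool_pos: [440.2, 142.2, 53.1]
tcp_rot: [-3.093, -0.021, -1.589]
contact_force: [-0.5, 0.3, -2.3]
grip_width: 50.1
```

```bash
python3 -m handwheel '{"translation": [[0,0,0.14],[0.1,0,0.14],[0.24,0,0],[0.3,0.01,0],[0.3,0,0],[0.2,0,0],[0,0,0],[0,0,0]], "twist": [0,0,0,0,0,0,0,0]}'
python3 - <<'E'
from h import *
print(get_obs()['tool_pos'])
over('wrist',[((616,144),12,40)],(110,70,390,270),2.8,'w12.png') if 0 else over('wrist',[((616,144),12,40)],(120,70,380,270),3,'w12.png')
E
```

```text
time: 24.4
tool_pos: [614.4, 143.7, 102.5]
tcp_rot: [-3.093, -0.021, -1.588]
contact_force: [-0.6, 0.4, -1.8]
grip_width: 50.4
[614.36409827 143.71440797 102.45243379]
```

View pics/w12.png

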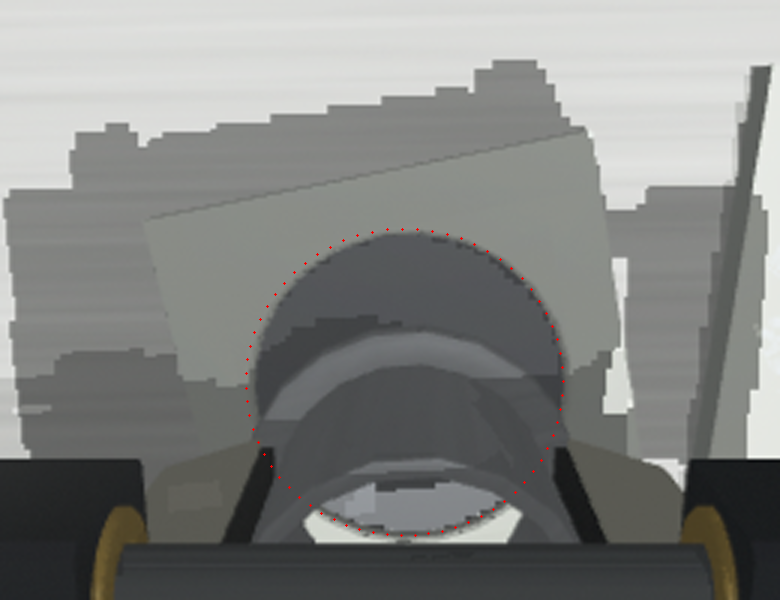

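```bash
python3 -m handwheel '{"translation": [[0.008,0,0],[0,0,-0.1],[0,0,-0.1],[0,0,-0.1],[0,0,-0.06],[0,0,-0.02],[0,0,0],[0,0,0]], "twist": [0,0,0,0,0,0,0,0]}'
```

```text
time: 25.45
tool_pos: [613.3, 144.0, 41.2]
tcp_rot: [-3.095, -0.021, -1.587]
contact_force: [-0.4, -0.7, -2.4]
grip_width: 50.6
```

```bash
python3 -m handwheel '{"translation": [[0.018,0,0],[0,0,-0.008],[0,0,-0.008],[0,0,-0.006],[0,0,-0.004],[0,0,0],[0,0,0],[0,0,0]], "twist": [0,0,0,0,0,0,0,0]}'
```

```text
time: 26.45
tool_pos: [616.9, 144.0, 40.8]
tcp_rot: [-3.092, -0.021, -1.587]
contact_force: [-1.7, -0.8, 2.2]
grip_width: 50.3
```

```bash
python3 -m handwheel '{"translation": [[0,0,0],[0,0,0],[0,0,0],[0,0,0],[0,0,0.05],[0,0,0.2],[0,0,0.3],[0,0,0.25]], "twist": [0,0,0,0,0,0,0,0]}' 0
python3 - <<'E'
from h import *
print(get_obs()['tool_pos'])
over('wrist',[((616,144),64,25.5),((616,144),13.5,32),((616,144),12,40)],(120,70,380,270),3,'w13.png')
E
```

```text
time: 27.45
tool_pos: [615.5, 143.8, 161.4]
tcp_rot: [-3.097, -0.022, -1.587]
contact_force: [0.2, -0.2, 0.6]
grip_width: 91.7
[615.48912975 143.77840038 161.44276296]
```

View pics/w13.png

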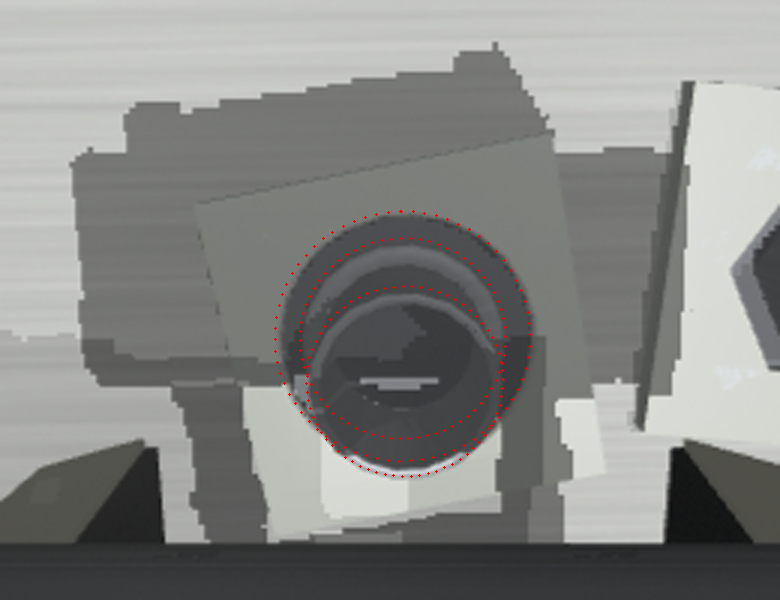

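```bash
python3 -m handwheel '{"translation": [[-0.1,0.09,0.02],[-0.2,0.18,0.03],[-0.22,0.2,0.03],[-0.22,0.2,0.03],[-0.22,0.2,0],[-0.22,0.2,0],[-0.1,0.1,0],[0,0,0]], "twist": [0,0,0,0,0,0,0.016,0]}'
python3 - <<'E'
from h import *
print(get_obs()['tool_pos'])
t=np.radians(.5);d=58*np.array([np.cos(t),np.sin(t)]);p=np.array([411,326])
over('wrist',[(p+d,46,5),(p-d,46,5),(p+d*30/58,65,3),(p-d*30/58,65,3)],(120,60,390,290),2.9 and 2,'w14.png')
E
```

```text
time: 28.5
tool_pos: [408.7, 326.5, 181.0]
tcp_rot: [-3.097, -0.022, -1.559]
contact_force: [0.2, 0.2, -0.7]
grip_width: 91.8
[408.74524442 326.45404784 181.0203767 ]
```

View pics/w14.png

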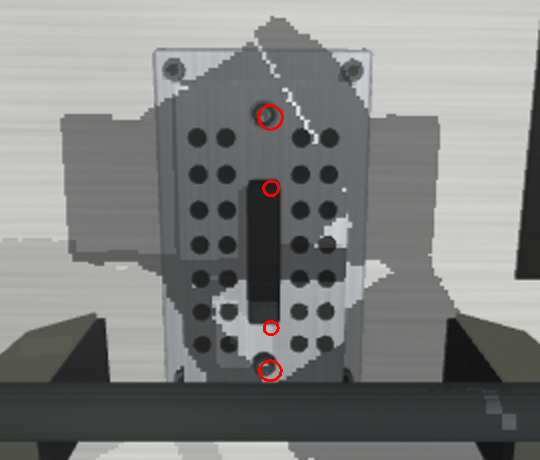

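```bash
python3 -m handwheel '{"translation": [[0.03,0.015,-0.03],[0,0,-0.1],[0,0,-0.1],[0,0,-0.1],[0,0,-0.06],[0,0,-0.02],[0,0,0],[0,0,0]], "twist": [0,0,0,0,0,0,0,0]}'
python3 - <<'E'
from h import *
print(get_obs()['tool_pos'])
t=np.radians(.5);d=58*np.array([np.cos(t),np.sin(t)]);p=np.array([413,328.5])
over('wrist',[(p+d,46,5),(p-d,46,5),(p+d*30/58,65,3),(p-d*30/58,65,3)],(100,20,420,384),2,'w15.png')
over('top',[(p+d,46,5),(p-d,46,5)],(80,190,140,290),6,'t15.png')
E
```

```text
time: 29.55
tool_pos: [416.1, 324.6, 112.9]
tcp_rot: [-3.1, -0.025, -1.568]
contact_force: [0.0, -0.2, 0.8]
grip_width: 91.9
[416.06795628 324.5696617  112.9251036 ]
```

View pics/w15.png

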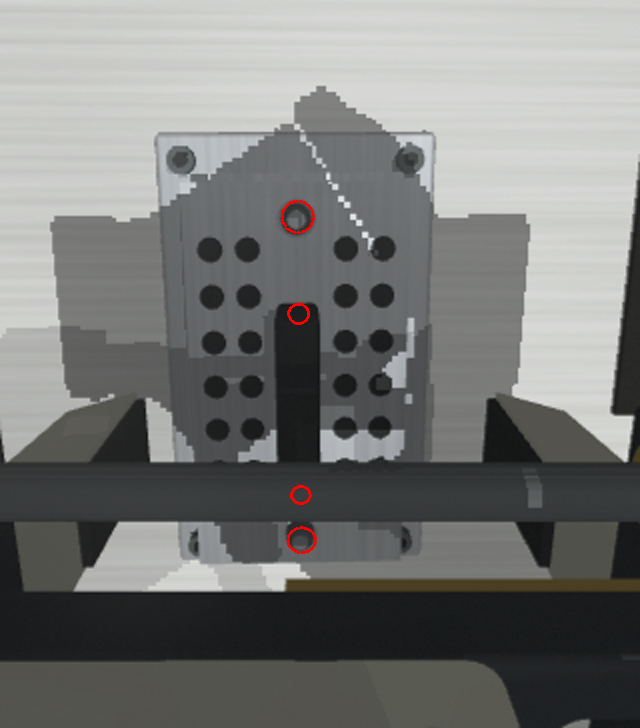

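View pics/t15.png

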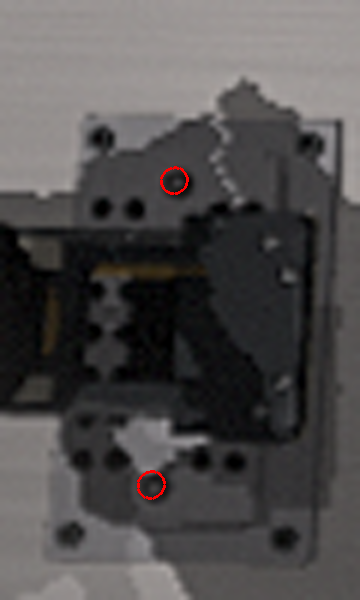

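```bash
python3 -m handwheel '{"translation": [[-0.02,0.027,0],[0,0,0],[0,0,-0.1],[0,0,-0.1],[0,0,-0.06],[0,0,-0.03],[0,0,0],[0,0,0]], "twist": [0.003,0,0,0,0,0,0,0]}'
```

```text
time: 30.65
tool_pos: [412.4, 329.0, 66.2]
tcp_rot: [-3.1, -0.025, -1.562]
contact_force: [0.4, -0.4, -0.1]
grip_width: 91.9
```

```bash
python3 -m handwheel '{"translation": [[0,0,-0.01],[0,0,-0.007],[0,0,0],[0,0,0],[0,0,0],[0,0,0],[0,0,0],[0,0,0]], "twist": [0,0,0,0,0,0,0,0]}' 255
```

```text
time: 31.65
tool_pos: [413.0, 329.3, 64.5]
tcp_rot: [-3.098, -0.024, -1.562]
contact_force: [0.0, -1.0, -0.4]
grip_width: 16.4
```

```bash
python3 -m handwheel '{"translation": [[0,0,0],[0,0,0],[0,0,0.02],[0,0,0.03],[0,0,0.03],[0,0,0.03],[0,0,0.03],[0,0,0]], "twist": [0,0,0,0,0,0,0,0]}'
```

```text
time: 32.65
tool_pos: [412.4, 328.9, 86.2]
tcp_rot: [-3.1, -0.025, -1.562]
contact_force: [0.0, -0.7, -3.5]
grip_width: 13.5
```

```bash
python3 -m handwheel '{"translation": [[0,0,0.04],[0,0,0.1],[0,0,0.15],[0,0,0.15],[0,0,0.12],[0,0,0.05],[0,0,0],[0,0,0]], "twist": [0,0,0,0,0,0,0,0]}'
python3 - <<'E'
from h import *
over('scene',[],(230,40,370,160),5,'s16.png');snap('wrist','w16.png')
E
```

```text
time: 33.65
tool_pos: [411.6, 328.5, 184.2]
tcp_rot: [-3.1, -0.024, -1.562]
contact_force: [-0.4, 0.8, -3.4]
grip_width: 14.0
```

View pics/s16.png

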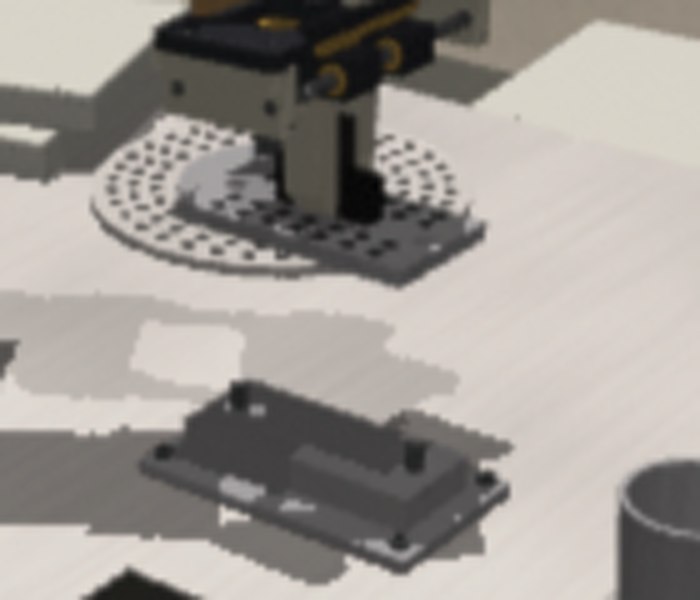

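View pics/w16.png

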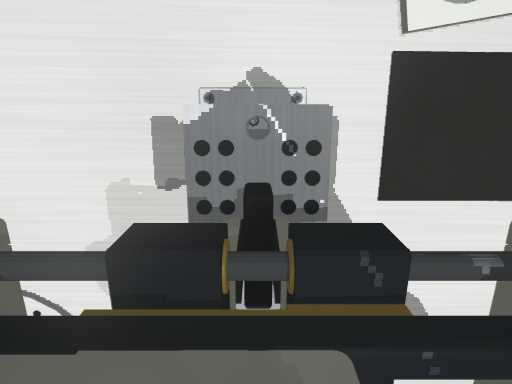

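```bash
python3 -m handwheel '{"translation": [[0,-0.1,0],[0,-0.2,0],[0,-0.28,0],[0,-0.3,0],[0,-0.3,0],[0,-0.3,0],[0,-0.3,0],[0,-0.3,0]], "twist": [0,0,0,0,0,0,0,0]}'
```

```text
time: 34.75
tool_pos: [407.1, 4.1, 181.1]
tcp_rot: [-3.104, -0.028, -1.557]
contact_force: [0.5, 0.4, -3.0]
grip_width: 13.9
```

```bash
python3 -m handwheel '{"translation": [[0.01,-0.3,0],[0.01,-0.3,0],[0.01,-0.3,0],[0.01,-0.3,0],[0.01,-0.28,0],[0.01,-0.22,0],[0,-0.12,0],[0,0,0]], "twist": [0.01,0.01,0.01,0.015,0.015,0.015,0,0]}'
python3 - <<'E'
from h import *
print(get_obs()['tool_pos'])
t=np.radians(7.7);a=np.array([np.cos(t),np.sin(t)]);b=np.array([-a[1],a[0]]);p=np.array([415.5,-326.5])
L=[(p+s*78*a+q*46*b,12,1.5) for s in(-1,1) for q in(-1,1)]+[(p+s*94*a+q*61*b,12,1.5) for s in(-1,1) for q in(-1,1)]
over('wrist',L,(100,0,420,300),2.4 and 2,'w17.png');over('scene',L,(20,200,180,340),5 and 4,'s17.png')
E
```

```text
time: 35.75
tool_pos: [407.7, -283.0, 179.3]
tcp_rot: [-3.108, -0.027, -1.444]
contact_force: [-0.2, -0.1, -2.6]
grip_width: 13.9
[ 407.72878571 -282.96158384  179.26596055]
```

View pics/w17.png

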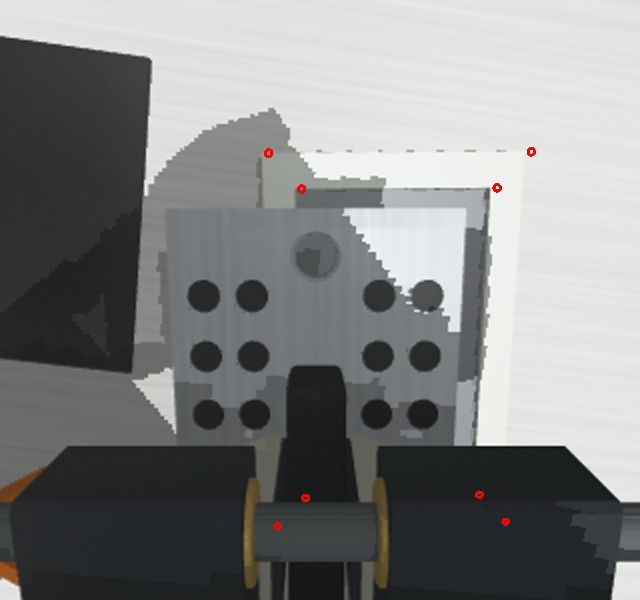

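View pics/s17.png

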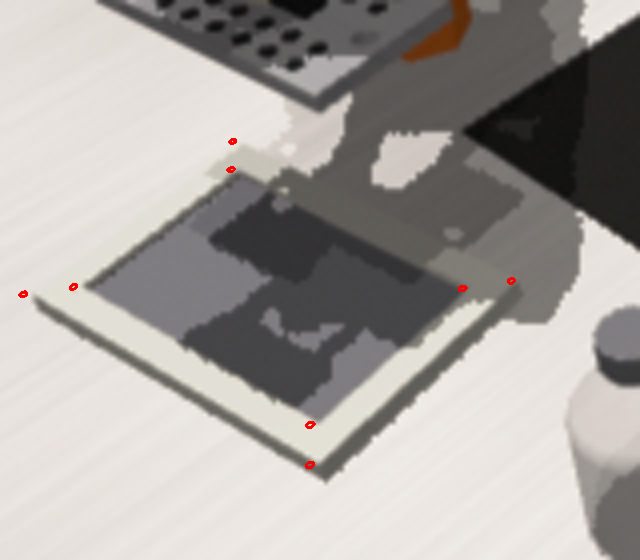

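```bash
python3 - <<'E'
from h import *
s=capture('scene')
for n,C in [('out',[(37,300),(322,468),(518,290)]),('in',[(87,287),(312,420),(460,290)])]:
    print(n,[ray(s,20+u/4-.5,200+v/4-.5,12)[:2].round(1).tolist() for u,v in C])
c=capture('wrist')
print('w',[ray(c,100+u/2-.25,v/2-.25,12)[:2].round(1).tolist() for u,v in [(262,153),(524,152),(296,188),(490,188)]])
t=np.radians(7.7);a=np.array([np.cos(t),np.sin(t)]);b=np.array([-a[1],a[0]]);p=np.array([415.5,-326.5])
print('pred out',[(p+x*94*a+q*61*b).round(1).tolist() for x,q in((-1,-1),(1,-1),(1,1))],'in',[(p+x*78*a+q*46*b).round(1).tolist() for x,q in((-1,-1),(1,-1),(1,1))])
E
```

```text
out [[338.8, -397.4], [522.1, -372.1], [507.3, -255.2]]
in [[349.4, -378.7], [497.3, -359.6], [486.4, -271.9]]
w [[500.3, -248.6], [516.7, -369.2], [486.9, -266.0], [498.8, -356.5]]
pred out [[330.5, -399.5], [516.8, -374.4], [500.5, -253.5]] in [[344.4, -382.5], [499.0, -361.6], [486.6, -270.5]]
```

```bash
python3 -m handwheel '{"translation": [[0.02,-0.08,0],[0.02,-0.12,0],[0.015,-0.08,0],[0,0,-0.08],[0,0,-0.12],[0,0,-0.12],[0,0,-0.06],[0,0,0]], "twist": [0,0,0,0,0,0,0,0]}'
python3 - <<'E'
from h import *
print(get_obs()['tool_pos'])
t=np.radians(7.7);a=np.array([np.cos(t),np.sin(t)]);b=np.array([-a[1],a[0]]);p=np.array([416,-324.5])
L=[(p+s*78*a+q*46*b,12,1.5) for s in(-1,1) for q in(-1,1)]+[(p+s*94*a+q*61*b,12,1.5) for s in(-1,1) for q in(-1,1)]
over('wrist',L,(80,0,420,300),2,'w18.png');over('scene',L,(20,200,180,340),4,'s18.png')
E
```

```text
time: 36.95
tool_pos: [416.8, -324.3, 118.2]
tcp_rot: [-3.11, -0.025, -1.44]
contact_force: [0.2, 0.8, -3.2]
grip_width: 13.7
[ 416.77316659 -324.27439846  118.2085743 ]
```

View pics/w18.png

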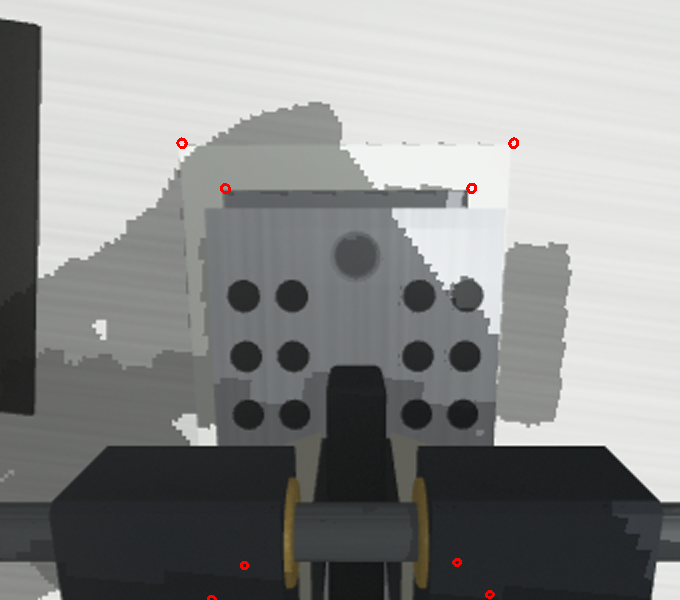

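View pics/s18.png

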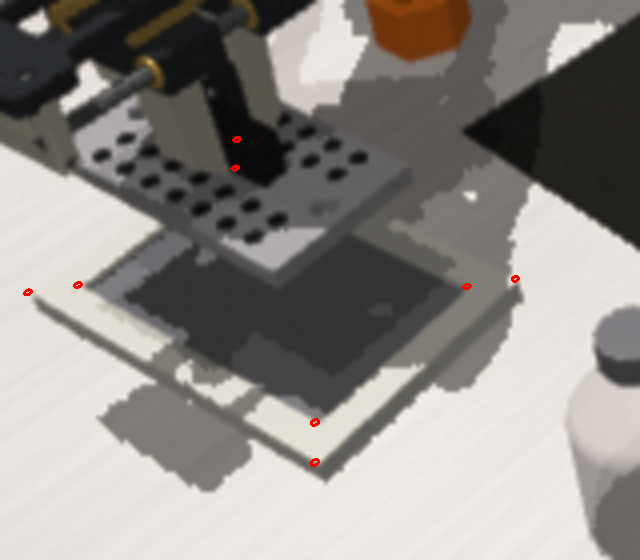

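```bash
python3 -m handwheel '{"translation": [[-0.012,0.004,0],[0,0,-0.08],[0,0,-0.1],[0,0,-0.1],[0,0,-0.06],[0,0,-0.02],[0,0,0],[0,0,0]], "twist": [0,0,0,0,0,0,0,0]}'
python3 - <<'E'
from h import *
print(get_obs()['tool_pos'])
t=np.radians(7.7);a=np.array([np.cos(t),np.sin(t)]);b=np.array([-a[1],a[0]]);p=np.array([415,-324])
L=[(p+s*78*a+q*46*b,12,1.5) for s in(-1,1) for q in(-1,1)]+[(p+s*94*a+q*61*b,12,1.5) for s in(-1,1) for q in(-1,1)]
over('wrist',L,(80,0,420,300),2,'w19.png');over('scene',L,(20,200,180,340),4,'s19.png')
E
```

```text
time: 38.05
tool_pos: [416.2, -325.0, 64.3]
tcp_rot: [-3.105, -0.03, -1.44]
contact_force: [-0.1, 0.0, -3.3]
grip_width: 13.8
[ 416.2126033  -325.00750691   64.30697341]
```

View pics/w19.png

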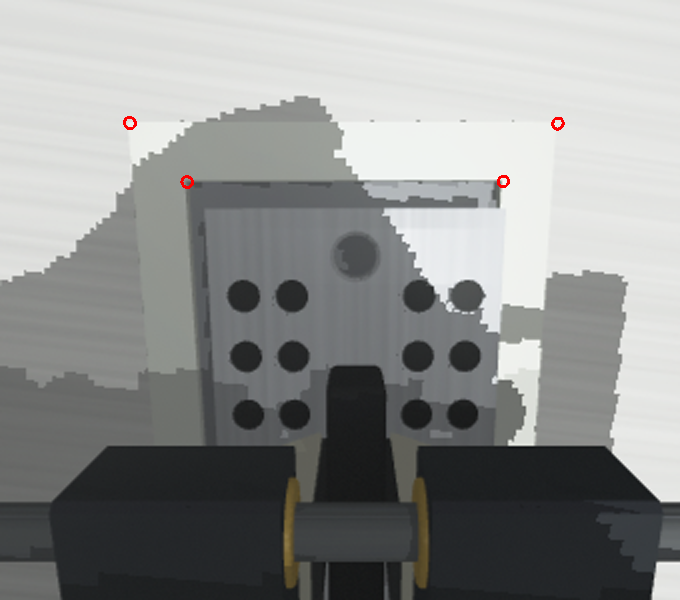

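View pics/s19.png

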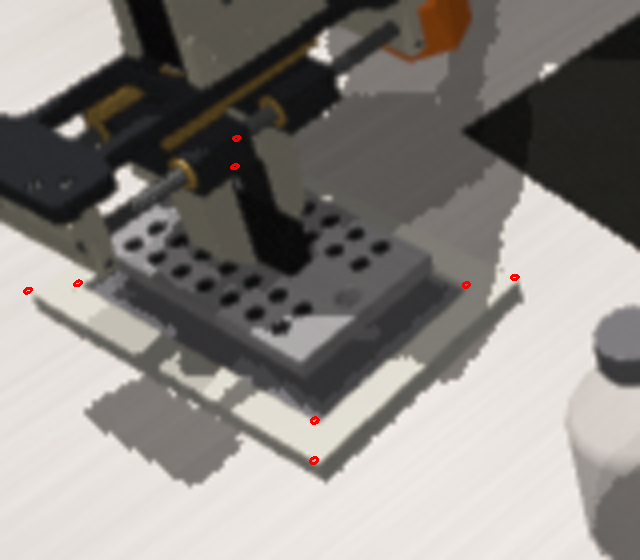

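```bash
python3 -m handwheel '{"translation": [[-0.008,0.017,0],[0,0,0],[0,0,-0.04],[0,0,-0.04],[0,0,-0.03],[0,0,-0.01],[0,0,0],[0,0,0]], "twist": [0,0,0,0,0,0,0,0]}'
```

```text
time: 39.15
tool_pos: [415.0, -322.4, 45.3]
tcp_rot: [-3.105, -0.031, -1.44]
contact_force: [0.7, 1.3, -3.4]
grip_width: 14.2
```

```bash
python3 -m handwheel '{"translation": [[0,0,-0.015],[0,0,-0.012],[0,0,-0.01],[0,0,-0.008],[0,0,-0.006],[0,0,0],[0,0,0],[0,0,0]], "twist": [0,0,0,0,0,0,0,0]}'
python3 - <<'E'
from h import *
snap('wrist','w20.png');over('scene',[],(20,200,180,340),4,'s20.png')
E
```

```text
time: 40.15
tool_pos: [415.2, -322.7, 42.5]
tcp_rot: [-3.103, -0.033, -1.441]
contact_force: [-0.3, 0.2, -1.2]
grip_width: 13.4
```

View pics/w20.png

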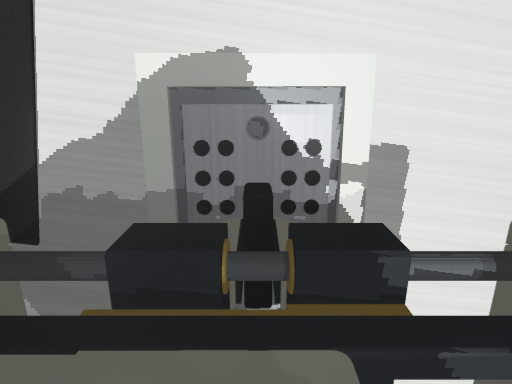

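View pics/s20.png

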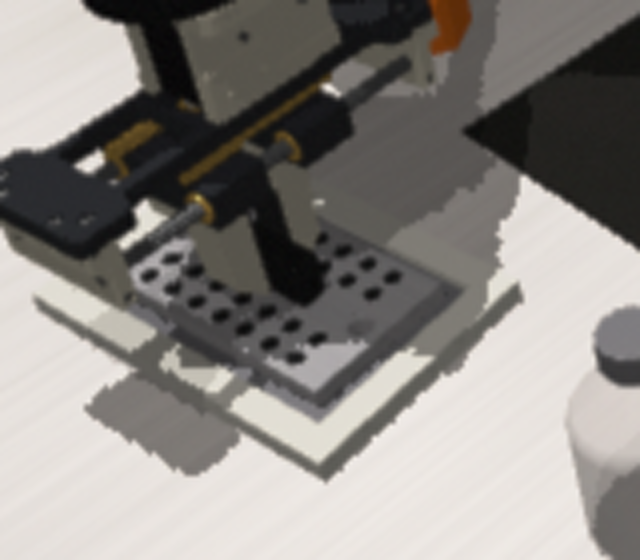

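```bash
python3 -m handwheel '{"translation": [[0,0,-0.01],[0,0,-0.01],[0,0,-0.006],[0,0,0],[0,0,0],[0,0,0],[0,0,0],[0,0,0]], "twist": [0,0,0,0,0,0,0,0]}'
```

```text
time: 41.25
tool_pos: [415.2, -322.8, 42.2]
tcp_rot: [-3.102, -0.033, -1.441]
contact_force: [-1.5, 1.6, 2.9]
grip_width: 13.5
```

```bash
python3 -m handwheel '{"translation": [[0,0,0],[0,0,0],[0,0,0],[0,0,0],[0,0,0],[0,0,0.05],[0,0,0.2],[0,0,0.3]], "twist": [0,0,0,0,0,0,0,0]}' 0
python3 -m handwheel '{"translation": [[0,0,0.3],[0,0,0.2],[-0.1,-0.1,0.1],[-0.15,-0.1,0.1],[-0.15,-0.1,0.1],[-0.1,-0.1,0],[0,0,0],[0,0,0]], "twist": [0,0,0,0,0,0,0,0]}'
python3 - <<'E'
from h import *
L="capsule_plate ferrule nozzle hex_nut plate_block ferrule_block nozzle_block nut_block cleaner_bottle beaker".split()
print(get_obs()['tool_pos'])
for n in ["top","scene"]:
    c=snap(n,n+'9.png')
    for l in L:
        for r in spot_point(n,l):
            p=w(c,r['position']); print(n,l,round(r['score'],2),p.round())
a=cv2.imread('pics/scene9.png')[100:360,40:420];cv2.imwrite('pics/s9b.png',cv2.resize(a,None,fx=2.1,fy=2.1,interpolation=cv2.INTER_CUBIC))
a=cv2.imread('pics/top9.png')[120:310,80:440];cv2.imwrite('pics/t9b.png',cv2.resize(a,None,fx=2.2,fy=2.2,interpolation=cv2.INTER_CUBIC))
E
```

```text
time: 42.25
tool_pos: [414.3, -322.1, 124.3]
tcp_rot: [-3.105, -0.029, -1.442]
contact_force: [0.5, -0.2, 0.8]
grip_width: 88.6
time: 43.25
tool_pos: [338.2, -383.5, 257.1]
tcp_rot: [-3.098, -0.04, -1.441]
contact_force: [0.6, 1.0, 0.1]
grip_width: 91.9
[ 338.16861582 -383.53384321  257.07607948]
top capsule_plate 0.66 [ 413. -323.    6.]
top ferrule 0.81 [618. 146.   4.]
top nozzle 0.45 [ 613. -145.    8.]
top hex_nut 0.76 [ 766. -124.    6.]
top hex_nut 0.62 [ 300. -152.   -1.]
top hex_nut 0.6 [632.   7.   7.]
top ferrule_block 0.62 [615. 145.   0.]
top nozzle_block 0.75 [ 620. -143.   -2.]
top nut_block 0.55 [628.   4.   7.]
top cleaner_bottle 0.77 [ 636. -296.    2.]
top beaker 0.87 [638. 304.   4.]
scene capsule_plate 0.78 [ 418. -330.    5.]
scene ferrule 0.77 [617. 143.   3.]
scene nozzle 0.77 [ 621. -144.    9.]
scene hex_nut 0.93 [ 306. -157.   -0.]
scene hex_nut 0.81 [ 764. -127.   -7.]
scene hex_nut 0.62 [632.   9.   7.]
scene plate_block 0.49 [ 419. -327.    5.]
scene ferrule_block 0.69 [616. 144.  -1.]
scene nozzle_block 0.72 [ 624. -143.   -1.]
scene nut_block 0.89 [633.   7.   3.]
scene cleaner_bottle 0.62 [ 646. -291.    2.]
scene beaker 0.73 [648. 308.  -5.]
scene beaker 0.65 [616. 143.  -1.]
```

View pics/s9b.png

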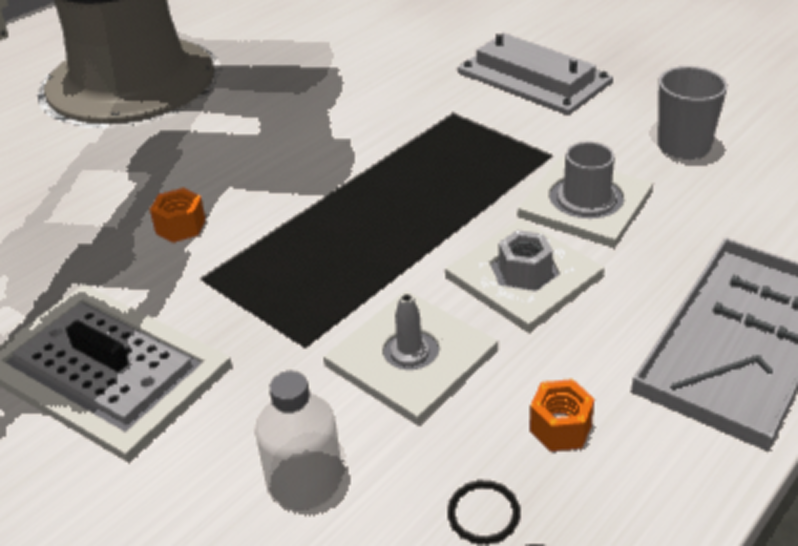

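View pics/t9b.png

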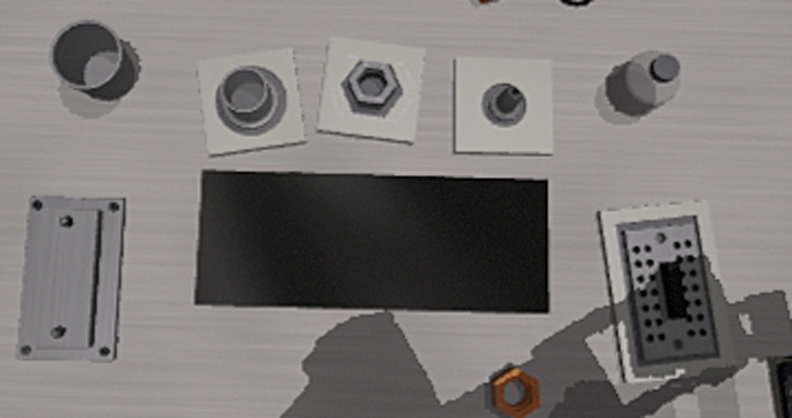

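```bash
python3 - <<'E'
from h import *
print(close_job(), get_obs()['time'])
E
```

```text
the job is handed in; nothing more can be done
the job is handed in; nothing more can be done
```

All four parts are in their own blocks and the job is handed in, at about 43 s of the 115 s allowed. I lifted the capsule plate straight up about 22 mm, past the 16 mm dowel height, then raised it further and carried it level. I set every part down to light contact before opening the gripper.

- **Final pictures:** the scene and top views show each part upright inside its recess. By overlay, each part's centre is within about 3 mm of its block's centre. The bottle, beaker and orange nuts stand where they were, and the gripper is clear and open.
- **Nozzle height disagreed:** it touched down about 8 mm higher than the grasp height predicted, possibly from slipping in the grip. Two camera views showed its flange on the recess floor before I released it.
- **Nozzle position disagreed:** in the last check the top-camera network put it about 7 mm from the block centre, while the scene network and the overlays said about 3 mm. Both are within the 12 mm limit.
- **Block positions:** camera estimates for the plate block differed by up to about 5 mm. I went by the close wrist view.
- **Tool tilt:** the tool drifted to about 0.05 rad off vertical over the job. This was not visible in how the parts ended up.

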